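Hold a picture-frame corner closed for fastening

TASK

Pick up the long loose picture-frame rail and lay it face down, as it lies now, in the corner jig with its long outer edge flat against the free fence, then push it lengthwise until its mitred end closes on the mitre of the rail already clamped there. Keep the joint pressed together with a steady push of about 10 N for a couple of seconds, as a third hand for the colleague who will drive the fasteners, and finish while still holding it like that. Keep the gripper away from the corner itself and leave the short rail and the tray of fasteners where they lie.

Things in the scene. Friction and masses are not known exactly. Their poses are not given: they have to be found in the camera images.
- rail_long: Long loose frame rail, brown wood, face down: 260 mm along its outer edge, 32 wide, 20 high, about 0.11 kg. Both ends cut at 45 degrees, so the inner edge is 196 mm. Origin: mid length, mid width, underside; y along the rail, +x to the long outer edge, z up. Upper 8 mm of the inner side is cut back 6 mm (rebate); below it both sides are upright; grip near mid length.
- rail_long_tip (a point): Sharp outer tip of rail_long's +y mitre, on its underside: 16 mm to +x and 130 mm to +y of its origin. This tip goes to jig_corner.
- jig: L-shaped aluminium corner jig bolted to the table, base 12 mm thick, fences 14 mm thick and 16 mm higher than the base. Origin on the table (z = 0) under the corner where the planes of the fence faces meet. The clamped rail runs from the corner along jig -x, the free place along jig -y. Rail, jig and clamped rail hardly give: in contact, 1 mm further adds some 10 N or more.
- free_fence (a point): Middle of the free fence's face, on top of the base: 54 mm from the corner along jig -y. The face is the plane jig x = 0, from 24 to 85 mm from the corner (the corner itself is open); rail_long's outer edge lies against its -x side.
- free_place (a point): Where rail_long's origin ends up, with the same axes as the jig: jig frame (-16, -130, 12) mm. Rail_long is set down a little to -y of it and pushed along jig +y; the mitre also wedges it towards the fence. Within 85 mm of the corner the base is a plate, beyond that only a bar 20 mm wide under the rail's middle, out to 235 mm, so fingers reach down on both sides.
- jig_corner (a point): Point on top of the jig's base, 12 mm above the table, where the two fence faces would meet; the sharp outer tips of both rails meet here.
- rail_fixed: Rail already clamped in the jig, immovable: same wood and section as rail_long, 190 mm long, from the corner along jig -x. Its mitre face is upright, from jig_corner to (-32, -32) mm in the jig frame. Same origin and axes as the jig. Its toggle clamp stands at jig x = -120 mm, black handle towards jig +y, top 62 mm above the table.
- rail_short: Not to be used: loose mitred rail of the same wood and section as rail_long but only 190 mm long, lying near it. Origin mid length, mid width, underside; y along it.
- tray: Bystander: open grey tray of steel corner fasteners, 100 x 130 x 28 mm. Origin centre of underside.

How it is judged:
On the way, in this order (a step that is already met when the one before it is completed fails the run):
1. the long rail is lifted off the table (height (world z) of rail_long above 0.02 m), for 0.1 s.
2. the mitre is closed against the clamped rail and pressed with 5 to 20 N for a second (horizontal distance between rail_long_tip and jig_corner below 0.003 m and angle between the y axis of rail_long and the y axis of jig, either way round below 0.035 rad and contact force between rail_long and rail_fixed between 5 and 20 N), for 1 s.
At the end, for the whole second after the job is handed in: The long rail lies flat in the jig (3 mm, 2 degrees), parallel to the free fence within 2 degrees, its tip within 3 mm of the jig corner, its mitre pressed on the clamped rail with 5 to 20 N by the robot, which still holds it with its grasp point over 80 mm from the corner (all of step 2 and z of rail_long_tip in the frame of jig_corner below 0.003 m and angle between rail_long's own z axis and vertical below 0.035 rad and contact force between any of the fingers, the arm and rail_long above 2 N and horizontal distance between the grasp point and jig_corner above 0.08 m); the arm keeps its last pose, push and grip.
It fails at once if the short rail or the tray of fasteners was pushed more than 40 mm (distance of any of rail_short, tray from where it was at the start of the episode above 0.04 m).
It also fails if it takes over 45 s, if anything falls off the work surface, if the arm or the gripper's body presses on something with over 40 N, if the wrist force passes 120 N, or if a joint passes its speed limit or range.

ROBOT

A 6-joint arm with a two-finger parallel gripper is mounted at the origin on the work surface. World frame = base frame: x ahead of the robot, y to its left, z up, the work surface at z = 0. Lengths are in m, angles in rad, forces in N, time in s.
With the tool pointing down it reaches from about 0.425 to 0.95 m from the base axis. Payload 14.7 kg.
Tool frame: the origin (TCP) lies on the front face of the gripper's body, between the roots of the fingers; the fingertips stand 73 mm ahead of it and the grasp point (between the pads) lies 54 mm ahead of it; z points along the fingers, y is the direction in which the jaws open and shut (so a half turn about z gives the same grasp; the last joint's range is limited). The gripper opens to 85 mm and grips with 20 to 120 N. Pads are 22 mm wide; open, the fingers measure 114 mm over their backs; the gripper's body (76 mm by 85 mm) begins 54 mm behind the grasp point. The pads swing forward as they close: fully open they stand 13 mm farther back than shut.
Start: joints at [-1.184, 0.48, 1.596, -0, 1.065, -0.047], TCP at [0.273, -0.59, 0.304] pointing down, gripper open.
Joint ranges: [-2.75, 2.75], [-0.82, 2.05], [0.23, 2.67], [-1.56, 4.7], [0.09, 2.69], [-2.92, 2.92]. Speed limits (rad/s): [1.89, 1.89, 2.39, 3.01, 3.01, 3.01].

INTERFACE

Orientations are given as a unit quaternion [x, y, z, w].
In Python, from bench import telemetry, eyes, ctrl gives the robot as it stands. The module is installed in compiled form; this text tells all that it offers.
- The arm moves only by the tool send_rows, never from a script. Its argument "plan" is a list of rows, each a list of 7 numbers: the shift along the world's x, y, z in cm, then the turn, a rotation vector about the world's x, y, z in degrees, then the finger opening in cm, from 0 to 8.54. A call has 1 to 5 rows; each row shifts and turns the commanded pose from where the row before left it; what a row does not reach is not made up. A row lasts 1/8 s, in which the tool goes at most 62.5 mm and 10.7 degrees, less where a joint would pass 70% of its speed; a pose out of reach is approached as far as the arm can. A call is refused whole if a number of a shift passes 6.25 or a number of a turn 10.7, either way. A call with a gripper value outside its range is refused whole. The fingers move at their own pace and stop on an object; "newtons" is the grip in N (left out, the last holds). Time passes only in rows, so rows that do not move let the fingers close. It gives the time, the measured TCP pose, the force and the opening at its end, in the units of the state.
- telemetry.state(): the state, without advancing time (a new reading comes with each control period).
- eyes.read_camera(name): name is "scene" or "top" or "wrist"; returns the picture (384x512x3 uint8, red, green, blue); there is no depth.
- eyes.get_calibration(name): a dict with "vfov" (degrees; the focal length in pixels is half the picture's height over the tangent of half this angle, whatever the lens; pixels are square), "cx", "cy" (the principal point, pixels), "T" (4x4, takes a point from camera to world coordinates). Camera axes: x right, y down, z forward; pixel columns grow to the right and rows downward; lengths in m; the calibration is good to about 2 mm. A picture is of the moment at which its call begins: read the wrist's pose just before it. get_calibration takes no time and is no camera call; for the wrist camera it gives the pose at the moment of the call.
- ctrl.finish_job(): hands the job in, once; it reports no verdict.
The state is a dict: "time": time; "q": joint angles; "qvel": joint speeds; "effort": joint torques, N m; "eef_pos": TCP position; "ee_rot": TCP orientation; "force": force on the tool from outside, world axes, zero at the start; "moment": the same for the moment, N m; "finger_gap": opening from 0.0 (shut) to 1.0 (fully open).
Only numpy, scipy, OpenCV 4.12 (cv2) and the standard library are available. Lean on these libraries where they do the work, as an engineer would, in place of code of your own. Each camera call takes 0.05 s, during which the arm holds its last target.

## Working session

There is one attempt and no reset: what is moved stays moved. The work goes in short steps, Python scripts to look and compute and a tool call to move; the robot and the scene stay as the last step left them, time stands still between calls to the robot, and variables do not carry over. Pictures are saved under pics/ and viewed, and the job is handed in when it is done.

Besides the shell and the picture viewer there is one more tool, called as a command line: name --pt "numbers of a row" for each row, then --argument value for the rest. send_rows: Moves the arm, as the interface text tells. Its arguments: {"type":"object","properties":{"plan":{"type":"array"},"newtons":{"type":"number"}},"required":["plan"]}

```bash
mkdir -p pics; cat > h.py <<'E'
import numpy as np, cv2
from bench import telemetry, eyes, ctrl
def f(c): return 192/np.tan(np.radians(c['vfov'])/2)
def ray(c,u,v,z):
    T=np.array(c['T']); d=T[:3,:3]@np.array([(u-c['cx'])/f(c),(v-c['cy'])/f(c),1]); o=T[:3,3]
    return o+d*(z-o[2])/d[2]
def proj(c,p):
    T=np.array(c['T']); q=T[:3,:3].T@(np.array(p)-T[:3,3]); return q[:2]/q[2]*f(c)+[c['cx'],c['cy']]
def snap(n,fn):
    c=eyes.get_calibration(n); im=eyes.read_camera(n); cv2.imwrite('pics/'+fn+'.png',cv2.cvtColor(im,cv2.COLOR_RGB2BGR)); return im,c
E
python3 - <<'E'
from h import *
np.set_printoptions(precision=4,suppress=True)
for n in ['scene','top']:
    im,c=snap(n,n+'0'); print(n,c)
print(telemetry.state())
E
```

```text
scene {'vfov': 46.06315933181372, 'cx': 257.1424798498406, 'cy': 187.36906885089334, 'T': array([[ 0.644 ,  0.4346, -0.6296,  1.2461],
       [ 0.7649, -0.3788,  0.5209, -0.5863],
       [-0.0121, -0.8171, -0.5764,  0.6763],
       [ 0.    ,  0.    ,  0.    ,  1.    ]])}
top {'vfov': 55.35986022476904, 'cx': 258.4398920998082, 'cy': 186.06404275892413, 'T': array([[ 0.0056, -0.9841,  0.1775,  0.3934],
       [-0.9998, -0.0019,  0.0214, -0.0321],
       [-0.0207, -0.1776, -0.9839,  0.7819],
       [ 0.    ,  0.    ,  0.    ,  1.    ]])}
{'time': 0.1, 'q': array([-1.1836,  0.4808,  1.5968, -0.    ,  1.0651, -0.0466]), 'qvel': array([ 0.0006, -0.0006, -0.0022, -0.0012, -0.0024,  0.0021]), 'effort': array([  0.    , -95.2258, -43.1041,  -0.0001,   0.0052,  -0.    ]), 'eef_pos': array([ 0.2731, -0.5895,  0.3033]), 'ee_rot': array([ 0.9766,  0.2152, -0.0001, -0.0005]), 'force': array([-0.0042,  0.7107, -0.2114]), 'moment': array([0.0389, 0.04  , 0.0451]), 'finger_gap': 0.9985855532307988}
```

View pics/scene0.png

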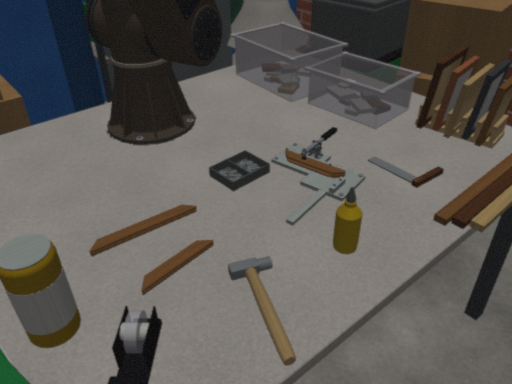

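View pics/top0.png

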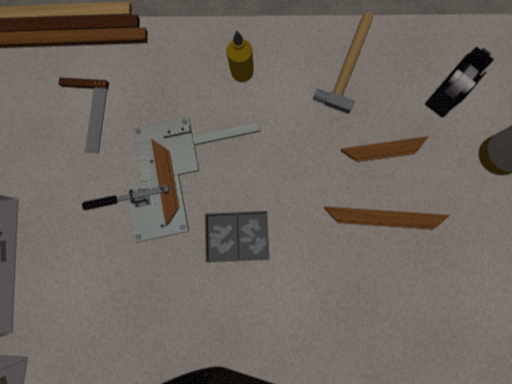

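```bash
cat > m.py <<'E'
from h import *
np.set_printoptions(precision=4,suppress=True)
im=cv2.imread('pics/top0.png'); c=eyes.get_calibration('top')
hsv=cv2.cvtColor(im,cv2.COLOR_BGR2HSV)
m=((hsv[...,0]<18)&(hsv[...,1]>120)&(hsv[...,2]>40)).astype(np.uint8)
for k in cv2.findContours(m,0,1)[0]:
    if cv2.contourArea(k)<300: continue
    a=cv2.approxPolyDP(k,4,True)[:,0]
    print(cv2.contourArea(k)); 
    for u,v in a: print((u,v),ray(c,u,v,0.02)[:2],ray(c,u,v,0.032)[:2])
o=im[100:260,110:290]; cv2.imwrite('pics/j.png',cv2.resize(o,None,fx=4,fy=3.7,interpolation=3)[:600])
o=im[130:250,300:470]; cv2.imwrite('pics/r.png',cv2.resize(o,None,fx=4,fy=4,interpolation=3))
E
python3 m.py
```

```text
1483.0
(np.int32(325), np.int32(207)) [ 0.4867 -0.1548] [ 0.4852 -0.1528]
(np.int32(339), np.int32(222)) [ 0.4556 -0.1828] [ 0.4546 -0.1804]
(np.int32(432), np.int32(228)) [ 0.444  -0.3725] [ 0.4432 -0.3671]
(np.int32(447), np.int32(216)) [ 0.4688 -0.405 ] [ 0.4676 -0.3992]
943.5
(np.int32(152), np.int32(140)) [0.6323 0.2169] [0.6286 0.213 ]
(np.int32(159), np.int32(185)) [0.5327 0.1961] [0.5305 0.1925]
(np.int32(169), np.int32(187)) [0.5284 0.1745] [0.5263 0.1713]
(np.int32(161), np.int32(193)) [0.5155 0.1909] [0.5136 0.1874]
(np.int32(166), np.int32(224)) [0.45  0.177] [0.4491 0.1737]
(np.int32(177), np.int32(199)) [0.5027 0.1563] [0.501  0.1533]
(np.int32(168), np.int32(151)) [0.6076 0.1806] [0.6042 0.1773]
979.0
(np.int32(426), np.int32(137)) [ 0.6386 -0.3748] [ 0.6347 -0.3694]
(np.int32(341), np.int32(150)) [ 0.6097 -0.1922] [ 0.6063 -0.1897]
(np.int32(356), np.int32(160)) [ 0.5877 -0.2233] [ 0.5846 -0.2202]
(np.int32(412), np.int32(153)) [ 0.6031 -0.3426] [ 0.5998 -0.3377]
3600.0
(np.int32(0), np.int32(18)) [0.9301 0.5928] [0.9216 0.5829]
(np.int32(0), np.int32(44)) [0.8634 0.5
[... 541 characters left out ...]
) [0.9288 0.4408] [0.9203 0.4334]
(np.int32(49), np.int32(11)) [0.9473 0.4783] [0.9386 0.4702]
(np.int32(55), np.int32(7)) [0.9576 0.4651] [0.9487 0.4573]
(np.int32(49), np.int32(11)) [0.9473 0.4783] [0.9386 0.4702]
(np.int32(45), np.int32(6)) [0.9605 0.4892] [0.9515 0.481 ]
(np.int32(26), np.int32(6)) [0.9609 0.5346] [0.952  0.5257]
(np.int32(21), np.int32(11)) [0.9479 0.545 ] [0.9392 0.5359]
(np.int32(46), np.int32(8)) [0.9552 0.4863] [0.9464 0.4781]
(np.int32(55), np.int32(15)) [0.9367 0.4629] [0.9282 0.4551]
(np.int32(21), np.int32(18)) [0.9297 0.5428] [0.9212 0.5337]
(np.int32(18), np.int32(14)) [0.9401 0.5512] [0.9315 0.542 ]
(np.int32(24), np.int32(11)) [0.9478 0.5378] [0.9391 0.5289]
```

send_rows --pt "2.7 4.4 -0.6 0 0 8.7 8.5" --pt "2.7 4.4 -0.6 0 0 8.7 8.5" --pt "2.7 4.4 -0.6 0 0 8.7 8.5" --pt "2.7 4.4 -0.6 0 0 8.7 8.5" --pt "2.7 4.4 -0.6 0 0 8.7 8.5"

```text
time: 0.72
eef_pos: [0.4088, -0.3683, 0.2736]
ee_rot: [0.826, 0.564, -0.0, -0.0]
force: [0.0, -0.7, 0.4]
finger_gap: 0.997
```

send_rows --pt "2.7 4.4 -0.6 0 0 8.7 8.5" --pt "2.7 4.4 -0.6 0 0 8.7 8.5" --pt "0 0 0 0 0 0 8.5"

```text
time: 1.1
eef_pos: [0.4632, -0.2789, 0.2613]
ee_rot: [0.731, 0.683, 0.0, -0.001]
force: [-0.6, -0.8, 0.4]
finger_gap: 0.996
```

```bash
cat > st.py <<'E'
from h import *
from scipy.spatial.transform import Rotation as R
np.set_printoptions(precision=4,suppress=True)
s=telemetry.state(); M=R.from_quat(s['ee_rot']).as_matrix()
print('t',s['time'],'tcp',s['eef_pos'],'yaw of tool y',np.degrees(np.arctan2(M[1,1],M[0,1])),'z',M[:,2],'F',s['force'],'gap',s['finger_gap']*85.4,'q',s['q'])
E
python3 - <<'E'
import st
from h import *
im,c=snap('wrist','w1'); print(c)
E
python3 st.py
```

```text
t 1.1 tcp [ 0.4632 -0.2789  0.2613] yaw of tool y -3.9164149709144103 z [-0.001   0.0012 -1.    ] F [-0.5652 -0.8166  0.4448] gap 85.06992969404389 q [-0.5981  0.3795  1.8918  0.0005  0.8717 -0.5301]
{'vfov': 66.50668484018759, 'cx': 253.96621145645005, 'cy': 190.77403399811206, 'T': array([[ 0.9976, -0.0653, -0.0212,  0.4688],
       [-0.0687, -0.9543, -0.291 , -0.2045],
       [-0.0013,  0.2918, -0.9565,  0.3302],
       [ 0.    ,  0.    ,  0.    ,  1.    ]])}
t 1.15 tcp [ 0.4627 -0.2804  0.2616] yaw of tool y -4.100831216056489 z [-0.0007  0.0004 -1.    ] F [-0.2394 -0.6599 -0.2969] gap 84.92761281741886 q [-0.6008  0.3794  1.8912 -0.0001  0.8718 -0.5292]
```

View pics/w1.png

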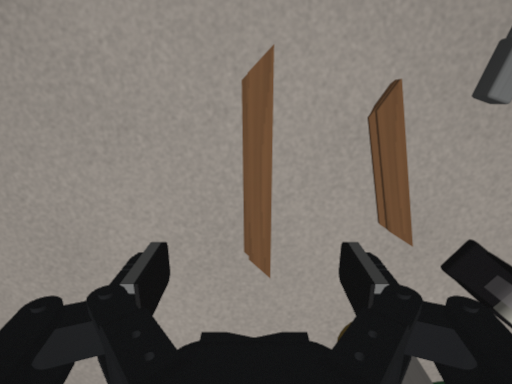

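View pics/j.png

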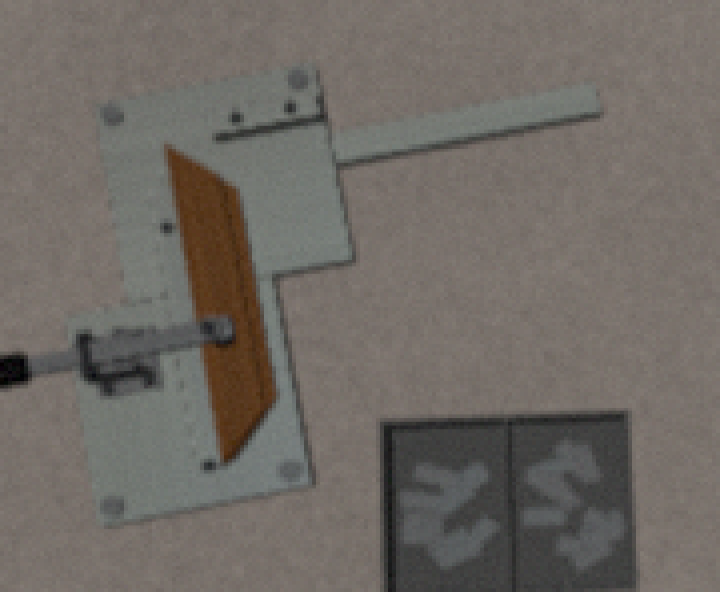

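```bash
cat > m2.py <<'E'
from h import *
import sys
np.set_printoptions(precision=4,suppress=True)
im=cv2.imread('pics/w1.png')
c=dict(vfov=66.50668484018759,cx=253.966,cy=190.774,T=np.array([[ 0.9976, -0.0653, -0.0212,  0.4688],[-0.0687, -0.9543, -0.291 , -0.2045],[-0.0013,  0.2918, -0.9565,  0.3302],[0,0,0,1]]))
hsv=cv2.cvtColor(im,cv2.COLOR_BGR2HSV)
m=((hsv[...,0]<20)&(hsv[...,1]>100)&(hsv[...,2]>30)).astype(np.uint8)
for k in cv2.findContours(m,0,1)[0]:
    if cv2.contourArea(k)<2000: continue
    a=cv2.approxPolyDP(k,4,True)[:,0]
    print(cv2.contourArea(k)); 
    for u,v in a: print((u,v),ray(c,u,v,0.02)[:2],ray(c,u,v,0.0)[:2])
    # fit of outer edge (right) line
    pts=k[:,0]
    if pts[:,0].max()<300:
        r=[];l=[]
        for v in range(85,245,3):
            us=np.where(m[v,200:300])[0]+200
            r.append(ray(c,us.max()+.5,v,.02)[:2]); l.append(ray(c,us.min()-.5,v,.012)[:2])
        for e in (r,l):
            e=np.array(e); vx,vy,x0,y0=cv2.fitLine(e.astype(np.float32),2,0,.01,.01).ravel()
            print('edge yaw of y',np.degrees(np.arctan2(-vx*np.sign(vy),abs(vy))),x0,y0)
E
python3 m2.py
```

```text
4579.5
(np.int32(397), np.int32(80)) [ 0.6114 -0.1939] [ 0.6206 -0.1932]
(np.int32(368), np.int32(118)) [ 0.5844 -0.2288] [ 0.5918 -0.2303]
(np.int32(379), np.int32(222)) [ 0.6021 -0.3459] [ 0.6107 -0.355 ]
(np.int32(411), np.int32(244)) [ 0.641  -0.3765] [ 0.6521 -0.3876]
5452.0
(np.int32(273), np.int32(46)) [ 0.4902 -0.1548] [ 0.4916 -0.1516]
(np.int32(242), np.int32(81)) [ 0.4579 -0.1843] [ 0.4572 -0.1829]
(np.int32(245), np.int32(251)) [ 0.4462 -0.3724] [ 0.4448 -0.3832]
(np.int32(269), np.int32(276)) [ 0.4727 -0.4082] [ 0.473  -0.4213]
edge yaw of y -3.9398894 0.4822276 -0.2730296
edge yaw of y -3.886976 0.45168662 -0.27267864
```

send_rows --pt "0.3 0 -5.0 0 0 0 6.5" --pt "0 0 -5.0 0 0 0 6.5" --pt "0 0 -5.0 0 0 0 6.5" --pt "0 0 -2.0 0 0 0 6.5" --pt "0 0 -1.3 0 0 0 6.5" --newtons 60

```text
time: 1.78
eef_pos: [0.4644, -0.2826, 0.0777]
ee_rot: [0.734, 0.68, -0.0, -0.001]
force: [-0.1, -0.1, 0.1]
finger_gap: 0.763
```

send_rows --pt "0 0 0 0 0 0 5.0" --pt "0 0 0 0 0 0 4.0"

```text
time: 2.02
eef_pos: [0.4656, -0.2823, 0.0798]
ee_rot: [0.733, 0.68, 0.0, 0.001]
force: [0.5, -0.5, 0.0]
finger_gap: 0.472
```

```bash
python3 - <<'E'
import st
from h import *
im,c=snap('wrist','w2')
E
```

```text
t 2.025 tcp [ 0.4656 -0.2823  0.0798] yaw of tool y -4.275828947922178 z [ 0.0011 -0.0008 -1.    ] F [ 0.5288 -0.4909  0.0093] gap 40.33633316426106 q [-0.6008  0.6617  2.0001 -0.0001  0.4784 -0.5261]
```

View pics/w2.png

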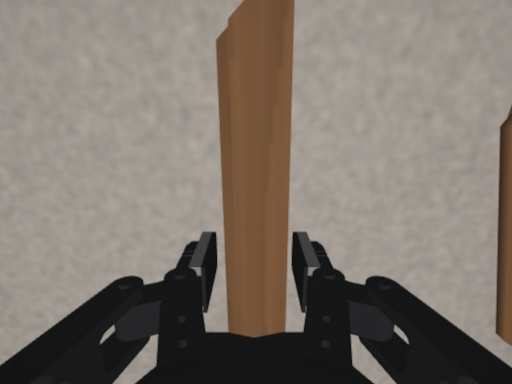

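send_rows --pt "0 0 -0.4 0 0 0 4.0" --pt "0 0 0 0 0 0 2.5" --pt "0 0 0 0 0 0 2.5" --pt "0 0 0 0 0 0 2.5" --newtons 60

```text
time: 2.58
eef_pos: [0.4655, -0.2819, 0.0754]
ee_rot: [0.733, 0.681, 0.0, 0.0]
force: [-1.1, 0.9, 5.6]
finger_gap: 0.357
```

```bash
python3 - <<'E'
import st
from h import *
im,c=snap('wrist','w3')
E
```

```text
t 2.575 tcp [ 0.4655 -0.2819  0.0754] yaw of tool y -4.231564599934056 z [ 0.0007 -0.0005 -1.    ] F [-1.0987  0.8715  5.627 ] gap 30.506704818689368 q [-0.6002  0.6693  2.0015 -0.0001  0.4699 -0.5262]
```

View pics/w3.png

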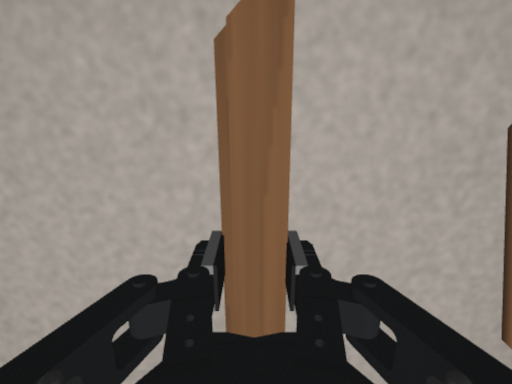

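send_rows --pt "0 0 3 0 0 0 2.5" --pt "0 0 5 0 0 0 2.5" --pt "0 0 4 0 0 0 2.5" --pt "0 0 1.5 0 0 0 2.5" --newtons 80

```text
time: 3.12
eef_pos: [0.4659, -0.2821, 0.2122]
ee_rot: [0.733, 0.68, 0.0, 0.002]
force: [-0.3, -0.1, -0.8]
finger_gap: 0.346
```

send_rows --pt "3.1 5.1 0 0 0 2.7 2.5" --pt "3.1 5.1 0 0 0 2.7 2.5" --pt "3.1 5.1 0 0 0 2.7 2.5" --pt "3.1 5.1 0 0 0 2.7 2.5" --pt "3.1 5.1 0 0 0 2.7 2.5"

```text
time: 3.75
eef_pos: [0.6206, -0.0249, 0.2089]
ee_rot: [0.647, 0.762, -0.0, -0.0]
force: [1.4, -0.9, -1.2]
finger_gap: 0.344
```

send_rows --pt "3.1 5.1 0 0 0 2.7 2.5" --pt "0 0 0 0 0 0 2.5" --pt "0 0 0 0 0 0 2.5"

```text
time: 4.12
eef_pos: [0.6505, 0.0244, 0.2088]
ee_rot: [0.629, 0.777, -0.001, -0.001]
force: [0.6, -0.8, -0.9]
finger_gap: 0.348
```

```bash
python3 - <<'E'
import st
from h import *
im,c=snap('wrist','w4'); np.save('w4.npy',c['T'])
im,c=snap('top','t4')
cv2.imwrite('pics/t4z.png',cv2.resize(im[90:260,110:310,::-1],None,fx=4,fy=3.5,interpolation=2))
E
```

```text
t 4.125 tcp [0.6505 0.0244 0.2088] yaw of tool y 11.996116278074828 z [-0.0019 -0.0002 -1.    ] F [ 0.6412 -0.7611 -0.8727] gap 29.75105357908418 q [-0.009   0.5824  1.6782 -0.0002  0.8829 -0.2182]
```

View pics/w4.png

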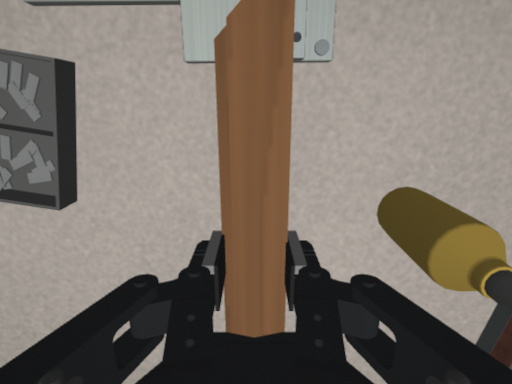

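View pics/t4z.png

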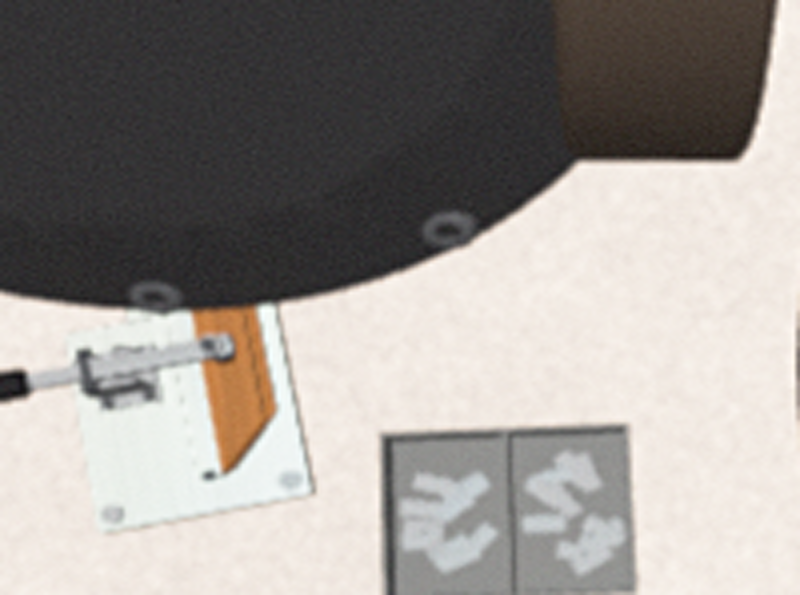

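send_rows --pt "-1 1 5 0 0 0 2.5" --pt "-3 3.8 4 0 0 0 2.5" --pt "-3 3.8 2 0 0 0 2.5" --pt "0 0 0 0 0 0 2.5" --pt "0 0 0 0 0 0 2.5"

```text
time: 4.85
eef_pos: [0.5812, 0.1092, 0.3198]
ee_rot: [0.63, 0.777, 0.0, 0.0]
force: [0.3, 0.1, -0.4]
finger_gap: 0.348
```

```bash
python3 - <<'E'
import st
from h import *
im,c=snap('wrist','w5'); np.save('w5.npy',c['T'])
E
```

```text
t 4.85 tcp [0.5812 0.1092 0.3198] yaw of tool y 11.915563469718728 z [ 0.0003 -0.0002 -1.    ] F [ 0.2788  0.1338 -0.3877] gap 29.72489716569509 q [ 0.1345  0.3825  1.7171 -0.0003  1.0418 -0.0733]
```

View pics/w5.png

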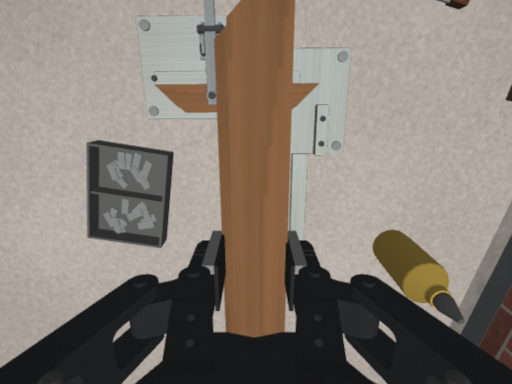

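```bash
python3 - <<'E'
from h import *
im=cv2.imread('pics/w5.png')
cv2.imwrite('pics/w5z.png',cv2.resize(im[40:165,280:360],None,fx=6,fy=4.8,interpolation=2))
cv2.imwrite('pics/w5y.png',cv2.resize(im[60:130,140:330],None,fx=4.2,fy=4.2,interpolation=2))
E
```

```text
(no output)
```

View pics/w5z.png

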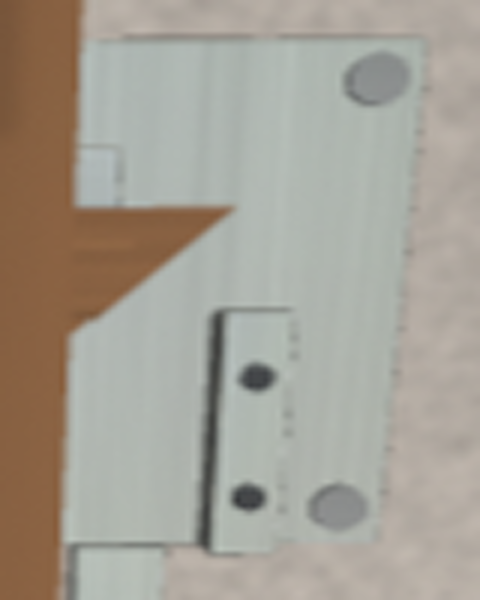

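View pics/w5y.png

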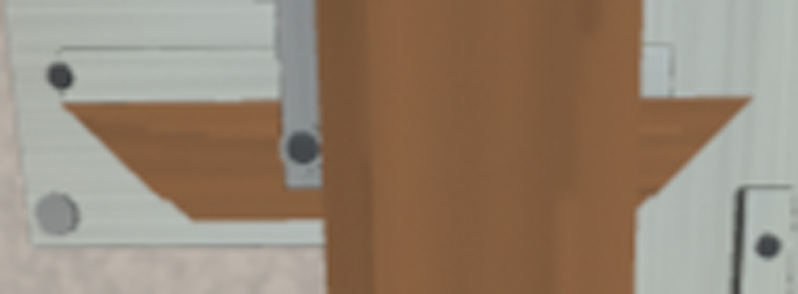

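```bash
python3 - <<'E'
from h import *
np.set_printoptions(precision=4,suppress=True)
c=dict(vfov=66.50668484018759,cx=253.966,cy=190.774,T=np.load('w5.npy'))
C=ray(c,319.1,83.2,.032); L=ray(c,154.8,84.4,.032)
d=C-L; print('corner',C,'len',np.linalg.norm(d),'yaw',np.degrees(np.arctan2(d[1],d[0])))
for z,ps in((.028,[(317.3,105),(315.3,154.6)]),(.012,[(315.7,105),(313.5,154.2)])):
    a,b=[ray(c,*p,z) for p in ps]; e=a-b
    print('fence',a,b,np.linalg.norm(e),'yaw',np.degrees(np.arctan2(-e[0],e[1])))
    y=np.radians(12.1); X=np.array([np.cos(y),np.sin(y),0]); Y=np.array([-np.sin(y),np.cos(y),0])
    for p in(a,b): print('  jig coords',(p-C)@X,(p-C)@Y)
ct=eyes.get_calibration('top')
for uv in((152.2,139.5),(166,224.5)): print(ray(ct,*uv,.032))
# held rail edges in w5: rail top height: TCP z 0.3198-0.0754-? 
im=cv2.imread('pics/w5.png'); hsv=cv2.cvtColor(im,cv2.COLOR_BGR2HSV)
for tag,h in (('w4',.2088),('w5',.3198)):
  im=cv2.imread('pics/%s.png'%tag); hsv=cv2.cvtColor(im,cv2.COLOR_BGR2HSV).astype(int)
  cc=dict(c,T=np.load(tag+'.npy')); zt=h-.0754+.02
  E=[];L=[]
  for v in range(130 if tag=='w5' else 70,225,3):
    row=(hsv[v,180:330,1]>90)&(hsv[v,180:330,0]<20)
    us=np.where(row)[0]+180
    if len(us)>40: E.append(ray(cc,us.max()+.5,v,zt)[:2]); L.append(ray(cc,us.min()-.5,v,zt-.008)[:2])
  for q in (E,L):
    q=np.array(q,np.float32); vx,vy,x0,y0=cv2.fitLine(q,2,0,.01,.01).ravel(); s=np.sign(vy)
    print(tag,'edge yaw',np.degrees(np.arctan2(-vx*s,vy*s)),x0,y0,'rms',np.std((q-[x0,y0])@[vy,-vx]))
E
```

```text
corner [0.6351 0.2166 0.032 ] len 0.18817924469635414 yaw 12.286387714397192
fence [0.6403 0.1932 0.028 ] [0.6537 0.1357 0.028 ] 0.05907199439619582 yaw 13.116594876299768
  jig coords 0.00020049920921158624 -0.023995663170267367
  jig coords 0.0012485543458660847 -0.08305835953925075
fence [0.6417 0.1933 0.012 ] [0.6552 0.1337 0.012 ] 0.061164787968362555 yaw 12.762753176027614
  jig coords 0.0015444005678537471 -0.02419848009735181
  jig coords 0.0022518916580233153 -0.08535917616575901
[0.6297 0.2126 0.032 ]
[0.4481 0.1736 0.032 ]
w4 edge yaw 12.24184 0.6540045 0.081732444 rms 0.00012356153
w4 edge yaw 12.268677 0.62373346 0.07403491 rms 0.00014245752
w5 edge yaw 12.264551 0.5876145 0.15413095 rms 0.00012834501
w5 edge yaw 12.081481 0.557577 0.14570446 rms 0.00014887139
```

send_rows --pt "3.3 -1.8 0 0 0 0.2 2.5" --pt "3.3 -1.8 -2 0 0 0 2.5" --pt "0 0 -5 0 0 0 2.5" --pt "0 0 -5 0 0 0 2.5" --pt "0 0 -4 0 0 0 2.5"

```text
time: 5.52
eef_pos: [0.6469, 0.0724, 0.1565]
ee_rot: [0.629, 0.777, -0.001, -0.001]
force: [0.2, -0.3, -1.5]
finger_gap: 0.347
```

send_rows --pt "0 0 -4 0 0 0 2.5" --pt "0 0 -1.5 0 0 0 2.5" --pt "0 0 0 0 0 0 2.5"

```text
time: 5.9
eef_pos: [0.6471, 0.0733, 0.1038]
ee_rot: [0.629, 0.778, -0.001, -0.001]
force: [-0.0, -0.1, -0.8]
finger_gap: 0.349
```

```bash
python3 - <<'E'
import st
from h import *
im,c=snap('wrist','w6'); im,c=snap('scene','s6')
cv2.imwrite('pics/s6z.png',cv2.resize(im[110:240,250:400,::-1],None,fx=5,fy=4.5,interpolation=2))
E
```

```text
t 5.9 tcp [0.6471 0.0733 0.1038] yaw of tool y 12.10088772213199 z [-0.002  -0.0002 -1.    ] F [-0.028  -0.1463 -0.7618] gap 29.779978752096536 q [ 0.0662  0.7189  1.733  -0.0001  0.6917 -0.1449]
```

View pics/w6.png

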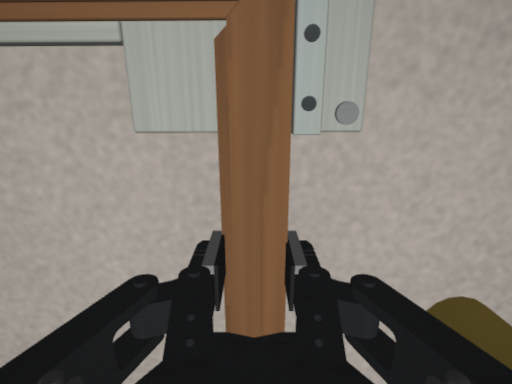

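View pics/s6z.png

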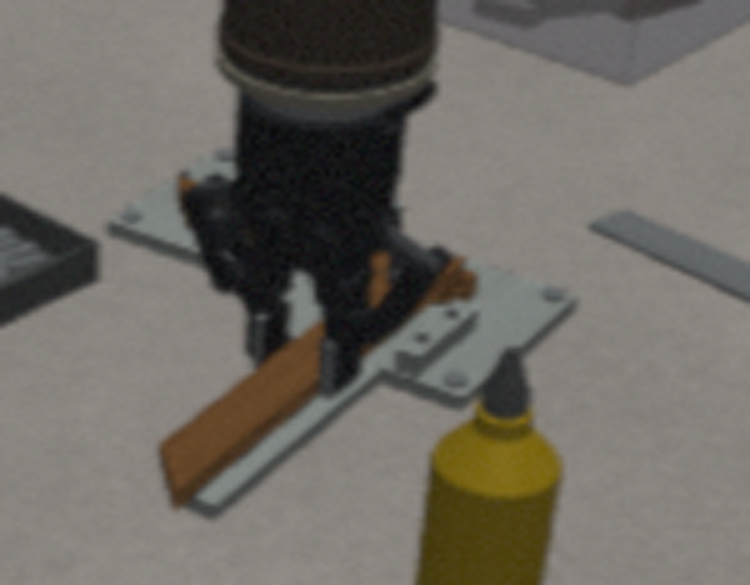

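```bash
python3 - <<'E'
from h import *
np.set_printoptions(precision=4,suppress=True)
c=eyes.get_calibration('wrist'); im=cv2.imread('pics/w6.png')
cv2.imwrite('pics/w6z.png',cv2.resize(im[0:150,270:335],None,fx=8,fy=4,interpolation=2))
hsv=cv2.cvtColor(im,cv2.COLOR_BGR2HSV).astype(int)
y=np.radians(12.3); X=np.array([np.cos(y),np.sin(y),0]); Y=np.array([-np.sin(y),np.cos(y),0]); C=np.array([.636,.2168,0])
for v in (20,50,80,110,125):
    us=np.where((hsv[v,200:310,1]>90)&(hsv[v,200:310,0]<20))[0]+200
    p=ray(c,us.max()+.5,v,.0484); print(v,us.max(),'rail jig',(p-C)@X*1e3,(p-C)@Y*1e3, im[v,288:304].sum(1))
E
```

```text
20 294 rail jig -2.335978953882165 -38.23025364533405 [264 265 269 268 268 268 232 188 257 368 450 482 482 484 481 478]
50 293 rail jig -2.3399402011859762 -48.688493416279336 [271 271 270 271 272 238 196 261 371 456 487 490 490 488 485 482]
80 292 rail jig -2.3441242917779226 -59.73507023345382 [274 274 274 274 245 204 261 374 461 493 491 494 492 488 486 485]
110 291 rail jig -2.348550574247484 -71.4210670445552 [274 275 275 247 202 258 375 464 492 495 495 492 490 488 488 467]
125 290 rail jig -2.5617436000666265 -77.52072662687533 [276 278 263 227 203 319 432 481 494 492 492 489 485 487 488 489]
```

View pics/w6z.png

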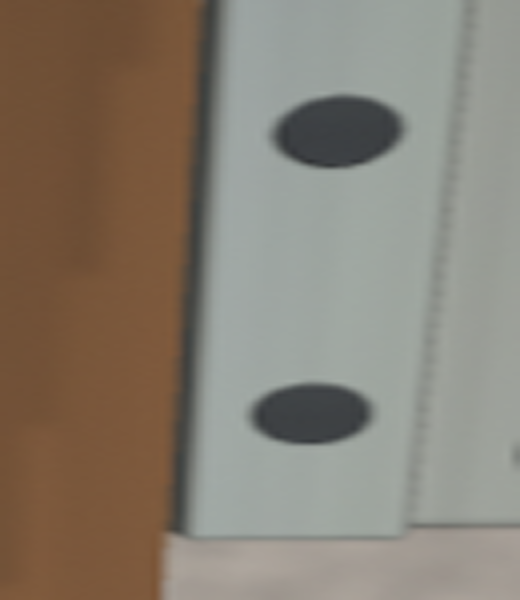

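send_rows --pt "0 0 -0.7 0 0 0 2.5" --pt "0 0 -0.5 0 0 0 2.5" --pt "0 0 0 0 0 0 2.5"

```text
time: 6.38
eef_pos: [0.6472, 0.0741, 0.0926]
ee_rot: [0.628, 0.778, -0.0, -0.0]
force: [0.2, 0.6, -1.6]
finger_gap: 0.352
```

send_rows --pt "0 0 -0.1 0 0 0 2.5" --pt "0 0 -0.1 0 0 0 2.5"

```text
time: 6.62
eef_pos: [0.6474, 0.0741, 0.0908]
ee_rot: [0.628, 0.778, 0.0, 0.0]
force: [-0.4, -0.1, -1.6]
finger_gap: 0.352
```

send_rows --pt "0 0 -0.1 0 0 0 2.5" --pt "0 0 0 0 0 0 2.5"

```text
time: 6.88
eef_pos: [0.6473, 0.074, 0.0896]
ee_rot: [0.628, 0.778, -0.0, -0.0]
force: [-0.3, -0.6, -0.9]
finger_gap: 0.349
```

send_rows --pt "0 0 -0.1 0 0 0 2.5" --pt "0 0 0 0 0 0 2.5"

```text
time: 7.12
eef_pos: [0.6473, 0.074, 0.0886]
ee_rot: [0.628, 0.778, -0.0, -0.0]
force: [-0.3, 0.9, -1.8]
finger_gap: 0.35
```

send_rows --pt "0 0 -0.1 0 0 0 2.5" --pt "0 0 0 0 0 0 2.5"

```text
time: 7.38
eef_pos: [0.6474, 0.074, 0.0877]
ee_rot: [0.628, 0.778, 0.0, 0.0]
force: [0.2, -0.1, -1.5]
finger_gap: 0.344
```

send_rows --pt "0 0 -0.06 0 0 0 2.5" --pt "0 0 0 0 0 0 2.5"

```text
time: 7.62
eef_pos: [0.6474, 0.0741, 0.0875]
ee_rot: [0.628, 0.778, 0.0, 0.0]
force: [-2.1, -0.7, 6.8]
finger_gap: 0.351
```

send_rows --pt "0 0 -0.06 0 0 0 2.5" --pt "0 0 0 0 0 0 2.5"

```text
time: 7.88
eef_pos: [0.6474, 0.0741, 0.0875]
ee_rot: [0.628, 0.778, 0.0, 0.0]
force: [-4.5, -1.3, 15.2]
finger_gap: 0.344
```

send_rows --pt "0 0 0.09 0 0 0 2.5" --pt "0.1 0.02 0 0 0 0 2.5" --pt "0.1 0.02 0 0 0 0 2.5" --pt "0 0 0 0 0 0 2.5"

```text
time: 8.38
eef_pos: [0.6491, 0.0744, 0.0876]
ee_rot: [0.628, 0.778, -0.0, -0.0]
force: [-3.6, -0.9, 6.6]
finger_gap: 0.351
```

send_rows --pt "0.08 0.02 0 0 0 0 2.5" --pt "0 0 0 0 0 0 2.5"

```text
time: 8.62
eef_pos: [0.6499, 0.0746, 0.0875]
ee_rot: [0.628, 0.778, -0.0, -0.0]
force: [-3.6, -0.4, 7.6]
finger_gap: 0.349
```

send_rows --pt "0.06 0.01 0.04 0 0 0 2.5" --pt "0 0 0 0 0 0 2.5"

```text
time: 8.88
eef_pos: [0.6504, 0.0746, 0.0876]
ee_rot: [0.628, 0.778, -0.0, -0.0]
force: [-4.5, -1.3, 0.8]
finger_gap: 0.35
```

send_rows --pt "0.06 0.01 0 0 0 0 2.5" --pt "0 0 0 0 0 0 2.5"

```text
time: 9.12
eef_pos: [0.6505, 0.0747, 0.0876]
ee_rot: [0.628, 0.778, -0.001, -0.001]
force: [-5.7, -1.6, 5.0]
finger_gap: 0.351
```

send_rows --pt "0.06 0.01 0 0 0 0 2.5" --pt "0 0 0 0 0 0 2.5"

```text
time: 9.38
eef_pos: [0.6506, 0.0747, 0.0875]
ee_rot: [0.628, 0.778, -0.001, -0.001]
force: [-9.4, -3.7, 6.7]
finger_gap: 0.351
```

send_rows --pt "-0.08 -0.02 0.03 0 0 0 2.5" --pt "-0.065 0.3 0 0 0 0 2.5" --pt "-0.065 0.3 0 0 0 0 2.5" --pt "0 0 0 0 0 0 2.5"

```text
time: 9.88
eef_pos: [0.6491, 0.0808, 0.0876]
ee_rot: [0.628, 0.778, -0.001, -0.001]
force: [-5.4, -1.2, -1.6]
finger_gap: 0.348
```

send_rows --pt "-0.043 0.2 0 0 0 0 2.5" --pt "0 0 0 0 0 0 2.5"

```text
time: 10.12
eef_pos: [0.6487, 0.0827, 0.0876]
ee_rot: [0.628, 0.778, -0.001, -0.001]
force: [-5.4, -2.5, -0.4]
finger_gap: 0.351
```

```bash
python3 - <<'E'
import st
from h import *
im,c=snap('wrist','w7')
cv2.imwrite('pics/w7z.png',cv2.resize(im[0:140,170:340,::-1],None,fx=4.5,fy=4.2,interpolation=2))
E
```

```text
t 10.125 tcp [0.6487 0.0827 0.0876] yaw of tool y 12.17338438010468 z [-0.0017 -0.0003 -1.    ] F [-5.3725 -2.4529 -0.3727] gap 29.999812122242805 q [ 0.0806  0.7443  1.7312 -0.0003  0.6678 -0.1317]
```

View pics/w7z.png

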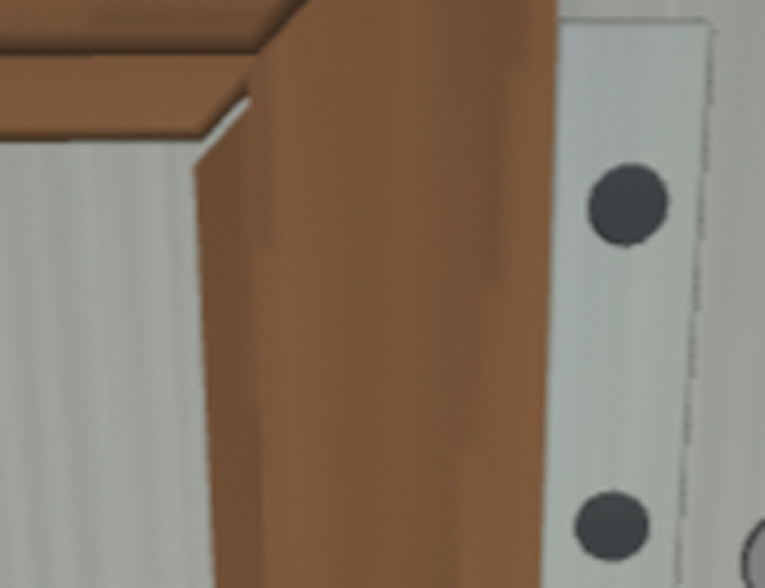

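send_rows --pt "-0.04 0.16 0 0 0 0 2.5" --pt "0 0 0 0 0 0 2.5"

```text
time: 10.42
eef_pos: [0.6483, 0.0843, 0.0876]
ee_rot: [0.628, 0.778, -0.001, -0.001]
force: [-4.4, -2.9, -1.5]
finger_gap: 0.347
```

send_rows --pt "-0.015 0.07 0 0 0 0 2.5" --pt "0 0 0 0 0 0 2.5"

```text
time: 10.68
eef_pos: [0.6482, 0.0849, 0.0876]
ee_rot: [0.628, 0.778, -0.001, -0.001]
force: [-5.9, -3.4, -2.0]
finger_gap: 0.346
```

send_rows --pt "-0.01 0.05 0 0 0 0 2.5" --pt "0 0 0 0 0 0 2.5"

```text
time: 10.92
eef_pos: [0.6481, 0.0853, 0.0876]
ee_rot: [0.628, 0.778, -0.001, -0.001]
force: [-4.9, -3.2, -1.1]
finger_gap: 0.349
```

send_rows --pt "-0.015 0.06 0 0 0 0 2.5" --pt "0 0 0 0 0 0 2.5"

```text
time: 11.18
eef_pos: [0.6479, 0.0859, 0.0876]
ee_rot: [0.628, 0.778, -0.001, -0.0]
force: [-5.1, -3.5, -0.3]
finger_gap: 0.347
```

send_rows --pt "-0.01 0.05 0 0 0 0 2.5" --pt "0 0 0 0 0 0 2.5"

```text
time: 11.42
eef_pos: [0.6479, 0.086, 0.0876]
ee_rot: [0.628, 0.778, -0.001, -0.0]
force: [-4.9, -8.1, -1.4]
finger_gap: 0.349
```

send_rows --pt "-0.01 0.05 0 0 0 0 2.5" --pt "0 0 0 0 0 0 2.5"

```text
time: 11.68
eef_pos: [0.6479, 0.0861, 0.0876]
ee_rot: [0.628, 0.778, -0.001, -0.0]
force: [-3.4, -11.8, -0.9]
finger_gap: 0.344
```

send_rows --pt "-0.05 -0.01 0 0 0 0 2.5" --pt "0 0 0 0 0 0 2.5" --pt "0 0 0 0 0 0 2.5"

```text
time: 12.05
eef_pos: [0.6477, 0.0861, 0.0877]
ee_rot: [0.628, 0.778, -0.001, -0.0]
force: [-2.0, -11.6, -2.0]
finger_gap: 0.349
```

```bash
python3 - <<'E'
import st
from h import *
im,c=snap('wrist','w8')
cv2.imwrite('pics/w8z.png',cv2.resize(im[0:140,170:340,::-1],None,fx=4.5,fy=4.2,interpolation=2))
im,c=snap('scene','s8')
cv2.imwrite('pics/s8z.png',cv2.resize(im[110:240,250:400,::-1],None,fx=5,fy=4.5,interpolation=2))
E
```

```text
t 12.05 tcp [0.6477 0.0861 0.0877] yaw of tool y 12.156195836234703 z [-0.0008 -0.001  -1.    ] F [ -2.0306 -11.5695  -2.0373] gap 29.80406593963874 q [ 0.0862  0.7435  1.7331 -0.0015  0.6659 -0.1248]
```

View pics/w8z.png

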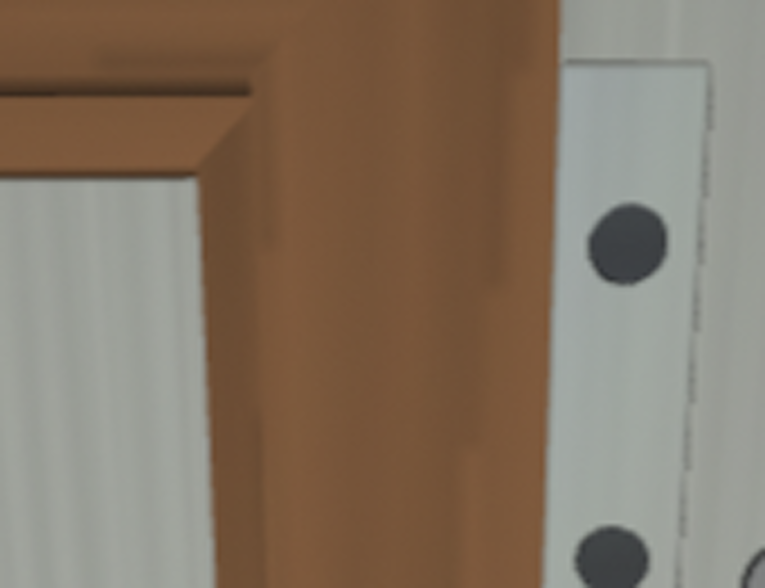

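View pics/s8z.png

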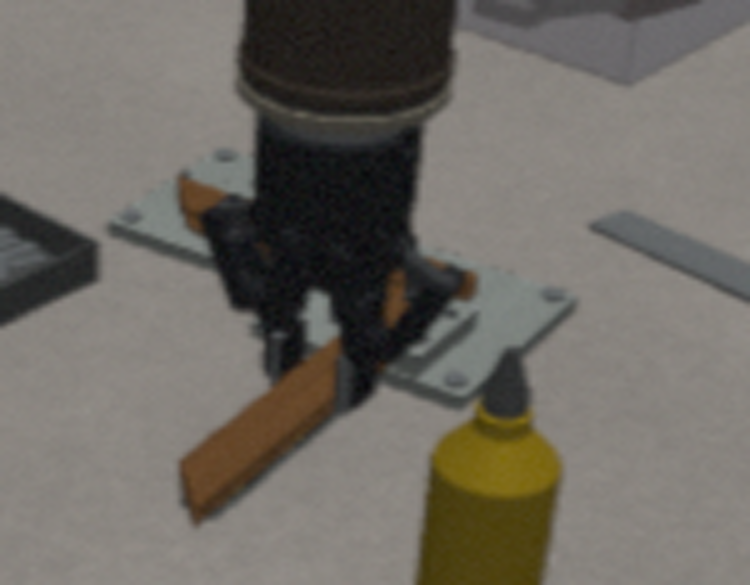

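send_rows --pt "0 0 0 0 0 0 2.5" --pt "0 0 0 0 0 0 2.5" --pt "0 0 0 0 0 0 2.5" --pt "0 0 0 0 0 0 2.5" --pt "0 0 0 0 0 0 2.5"

```text
time: 12.78
eef_pos: [0.6477, 0.0861, 0.0877]
ee_rot: [0.628, 0.778, -0.001, -0.0]
force: [-3.2, -11.2, -1.8]
finger_gap: 0.349
```

send_rows --pt "0 0 0 0 0 0 2.5" --pt "0 0 0 0 0 0 2.5" --pt "0 0 0 0 0 0 2.5" --pt "0 0 0 0 0 0 2.5" --pt "0 0 0 0 0 0 2.5"

```text
time: 13.4
eef_pos: [0.6477, 0.0861, 0.0877]
ee_rot: [0.628, 0.778, -0.001, -0.0]
force: [-2.8, -12.1, -1.6]
finger_gap: 0.351
```

send_rows --pt "0 0 0 0 0 0 2.5" --pt "0 0 0 0 0 0 2.5" --pt "0 0 0 0 0 0 2.5" --pt "0 0 0 0 0 0 2.5" --pt "0 0 0 0 0 0 2.5"

```text
time: 14.02
eef_pos: [0.6477, 0.0861, 0.0877]
ee_rot: [0.628, 0.778, -0.001, -0.0]
force: [-2.2, -10.8, -2.2]
finger_gap: 0.349
```

send_rows --pt "0 0 0 0 0 0 2.5" --pt "0 0 0 0 0 0 2.5" --pt "0 0 0 0 0 0 2.5" --pt "0 0 0 0 0 0 2.5" --pt "0 0 0 0 0 0 2.5"

```text
time: 14.65
eef_pos: [0.6477, 0.0861, 0.0877]
ee_rot: [0.628, 0.778, -0.001, -0.0]
force: [-2.5, -11.4, -2.7]
finger_gap: 0.344
```

```bash
python3 - <<'E'
from h import *
print(ctrl.finish_job()); print(telemetry.state()['force'])
E
```

```text
the job is handed in; nothing more can be done
None
the job is handed in; nothing more can be done
```

The long rail is in the jig, flat against the free fence, with its mitre closed on the clamped rail, and the arm was still holding and pressing it when I handed the job in. I got no verdict back.

- **Placing:** I gripped the rail at mid length, about 130 mm from the corner, and set it on the jig base (contact felt at TCP z ≈ 87.5 mm). I then slid it to the fence and pushed it lengthwise until the mitres met.
- **Push:** Over the last 2.6 s the push along the rail held steady at about 10–12 N, with roughly 5 N sideways towards the fence and 2–3 N of lift. The force on the mitre itself can't be read directly. I estimate 8–15 N depending on friction, against the 5–20 N allowed.
- **Alignment:** The last wrist picture shows no gap along the visible part of the mitre and the rail flush along the fence. The outer tip was out of the camera's view, so its position was not seen directly.
- **Disagreements:**
  - The top camera put the jig corner 4–6 mm from where the wrist camera did, so I used the wrist camera and confirmed by contact.
  - The fence edge read 12.8–13.1° against 12.3° from the clamped rail; the gripper stood at about 12.2°, within 1° of both.
- **Not checked:** The moves did not go near the short rail or the tray, but I did not measure them again afterwards. The force reading I tried after handing in was refused.

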